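# Slide a specimen mount under the microscope's stage clip

## Robot

A 6-joint arm with a two-finger parallel gripper is mounted at the origin on the work surface. World frame = base frame: x ahead of the robot, y to its left, z up, the work surface at z = 0. Lengths are in mm, angles in rad, forces in N, time in s.
With the tool pointing down it reaches from about 250 to 775 mm from the base axis. Payload 8.9 kg.
Tool frame: the origin (TCP) lies on the centre line of the jaws, within the pads' length; the fingertips stand 25 mm ahead of it and the grasp point (between the pads) lies 6 mm ahead of it (manip.tcp_to_tips is the distance from the TCP to the fingertips, in mm); z points along the fingers, y is the direction in which the jaws open and shut (so a half turn about z gives the same grasp; the last joint's range is limited). The gripper opens to 85 mm and grips with 20 to 120 N. Pads are 22 mm wide; open, the fingers measure 114 mm over their backs; the gripper's body (76 mm by 85 mm) begins 54 mm behind the grasp point. The pads swing forward as they close: fully open they stand 13 mm farther back than shut.
Start: joints at [-1.258, 0.291, -0.153, 1.127, 0, 1.431], TCP at [229.209, -472.321, 256.305] pointing down, gripper open.
Joint ranges: [-2.52, 2.52], [-0.91, 1.74], [-1.3, 1.37], [-1.96, 2.02], [-1.52, 1.47], [-3.14, 3.14]. Speed limits (rad/s): [2.22, 2.22, 2.79, 3.14, 3.14, 3.14].

## Interface

Orientations are given as a 3x3 rotation matrix whose columns are the frame's x, y, z axes.
In Python, from plant import manip gives the robot as it stands. The module is installed in compiled form; this text tells all that it offers.
- The arm moves only by the shell command python3 -m jog 'ROWS'. ROWS is JSON, a list of rows, each a list of 3 entries, a list of its own where there are three numbers: the turn, a rotation vector about the tool's x, y, z in degrees, then the shift along the tool's x, y, z in m, then the closure, from -1 (fully open) to 1 (shut). In form: [[[ax, ay, az], [x, y, z], claw], ...]. A call has 1 to 10 rows; each row shifts and turns the pose as measured when the row begins, along the tool's axes as they then stand; what a row does not reach is not made up. A row lasts 1/8 s, in which the tool goes at most 62.5 mm and 10.7 degrees, less where a joint would pass 70% of its speed; a pose out of reach is approached as far as the arm can. A call is refused whole if a number of a shift passes 0.0625 or a number of a turn 10.7, either way. A call with a gripper value outside its range is refused whole. The fingers move at their own pace and stop on an object; the grip force is fixed at half the most. Time passes only in rows, so rows that do not move let the fingers close. It gives the time, the measured TCP pose, the force and the opening at its end, in the units of the state.
- manip.read_state(): the state, without advancing time (a new reading comes with each control period).
- manip.capture(name): name is "scene" or "top" or "wrist"; returns (picture, depth): 480x640x3 uint8, red, green, blue; 480x640 float32, mm along the optical axis (not along the pixel's ray), 0 where there is no reading.
- manip.get_calibration(name): a dict with "fx", "fy", "cx", "cy" (pixels), "R" (3x3) and "t" (3): a world point X has camera coordinates R X + t. Camera axes: x right, y down, z forward; pixel columns grow to the right and rows downward; lengths in mm; the calibration is good to about 2 mm. A picture is of the moment at which its call begins: read the wrist's pose just before it. get_calibration takes no time and is no camera call; for the wrist camera it gives the pose at the moment of the call.
- manip.finish_job(): hands the job in, once; it reports no verdict.
The state is a dict: "time": time; "joints": joint angles; "dq": joint speeds; "tau": joint torques, N m; "tcp_pos": TCP position; "tcp_rot": TCP orientation; "force": force on the tool from outside, world axes, zero at the start; "torque": the same for the moment, N m; "grip_width": finger opening in mm.
Only numpy, scipy, OpenCV 4.12 (cv2) and the standard library are available. Lean on these libraries where they do the work, as an engineer would, in place of code of your own. Each camera call takes 0.05 s, during which the arm holds its last target. There are 200 camera calls.

## Task

Load the rectangular resin specimen mount on the microscope stage for viewing: hold the thumb plate of the spring clip down with one fingertip so that its toe rises and, while it is held down, push the mount with the other fingertip along the side leg of the L-shaped steel stop and in under the toe, until it lies flat against the stop's back bar on the middle of the black plate. Then let the thumb plate up so that the toe rests on the mount and holds it there. Only press and push, do not lift the mount off the stage or tip it up, and leave everything else on the bench where it is.

Things in the scene. Friction and masses are not known exactly. Their poses are not given: they have to be found in the camera images.
- stage: specimen stage of a stereo microscope, fixed to the bench: grey base 200 (its x) x 220 (its y) mm, its flat top 22 mm above the bench, with a round black stage plate (95 mm across, flush) in the middle. Origin: centre of the underside, at bench height. Its x points to the back, where the back bar of the L-shaped steel stop stands; z up. The spring clip is on its -y side.
- seat (a point): point on the stage top at the middle of the black plate, axes as the stage's: under the mount's middle when it is home. The L-shaped stop (8 mm thick, 7 mm high) has its back bar along y with its front face at x = +14 mm from here, from y = -37 to +31 mm, and its side leg along x with its inner face at y = +23 mm, from the back bar forward to x = -42 mm.
- clip (a joint): angle (rad) of the rocking steel spring clip about its pin, which runs along the stage's x, 52 mm to the -y side of seat and 7 mm above the stage top. 0: toe down on the empty stage; about 0.26: toe resting on the mount's top; 0.46: thumb plate fully down, toe 20 mm above the stage. The toe clears the mount from 0.29. It springs back; holding it fully down takes about 9 N at the thumb plate.
- thumb (a point): centre of the upper face of the clip's thumb plate, a flat steel plate 36 mm (stage x) x 18 mm (stage y) at the outer (-y) end of the clip, 74 mm to the -y side of seat and 8 mm in front of it (-x). It is about 16 mm above the stage top when free, sloping up outwards, and about 5.5 mm when fully down.
- toe (a point): underside of the clip's toe, the +y end of its arched 10 mm wide strip: 8 mm to the -y side of seat and 3 mm behind it (+x). At rest the strip bars the mount's way.
- mount_mid (a point): centre of the loose rectangular specimen mount: a clear resin block on a white backing with a tick in it, 28 (its x) x 44 (its y) x 12 mm, about 20 g; this point is half-way up. It lies flat in front of the clip's strip, long side parallel to the back bar within 7 degrees, up to 8 mm from the side leg, its middle 19 to 27 mm short of home.
- mount: the same mount; origin at the centre of its underside, axes along its sides.
- round_mount: round resin mount, 32 mm across and 12 mm high, on the stage near its front +y corner; origin at the centre of its underside. To be left alone.
- petri_a: glass petri dish, 90 mm across, 16 mm high, on the bench; origin at the centre of its underside. To be left alone.
- petri_b: a second, equal petri dish. To be left alone.
- reagent: small amber bottle, 42 mm across, 82 mm high, on the bench; origin at the centre of its underside. To be left alone.
- forceps: steel forceps, 130 mm long and 10 mm high, lying on the bench in front of the stage; origin mid-length, at the bench. To be left alone.
- kidney_dish: white enamel kidney dish with a black rim, about 90 x 155 x 38 mm; origin at the middle of its underside. To be left alone.
- slide_box: closed blue slide box, 85 x 100 x 33 mm; origin at the centre of its underside. To be left alone.

How it is judged:
By the outcome, as a careful person would: the job done as asked, in the order asked, and still so for the second after the job is handed in, with the robot touching nothing.
It also fails if it takes over 45 s, if anything falls off the work surface, if the arm or the gripper's body presses on something with over 40 N, if the wrist force passes 120 N, or if a joint passes its speed limit or range.

## Working session

There is one attempt and no reset: what is moved stays moved. The work goes in short steps, Python scripts to look and compute and a shell command to move; the robot and the scene stay as the last step left them, time stands still between calls to the robot, and variables do not carry over. Pictures are saved under pics/ and viewed, about 8 in all and at most 12, crops included, and the job is handed in when it is done.

```bash
mkdir -p pics; cat > h.py <<'E'
import numpy as np, cv2
from plant import manip
def grab(n):
    c=manip.get_calibration(n); im,d=manip.capture(n)
    np.savez(f'/tmp/{n}.npz',im=im,d=d,**{k:np.array(v) for k,v in c.items()})
    return im,d,c
def load(n):
    z=np.load(f'/tmp/{n}.npz'); return z['im'],z['d'],z
def ray(c,u,v,z):
    R=np.array(c['R']);t=np.array(c['t'])
    o=-R.T@t; d=R.T@np.array([(u-c['cx'])/c['fx'],(v-c['cy'])/c['fy'],1.])
    return o+d*(z-o[2])/d[2]
def proj(c,X):
    p=np.array(c['R'])@np.array(X,float)+np.array(c['t']); return float(c['fx'])*p[0]/p[2]+float(c['cx']),float(c['fy'])*p[1]/p[2]+float(c['cy'])
def cloud(d,c):
    v,u=np.mgrid[:480,:640]; P=np.stack([(u-c['cx'])/c['fx']*d,(v-c['cy'])/c['fy']*d,d],-1)
    return (P-np.array(c['t']))@np.array(c['R'])
E
python3 - <<'E'
from h import *
for n in ('scene','top'):
    im,d,c=grab(n); cv2.imwrite(f'pics/{n}0.png',im[:,:,::-1]); R=np.array(c['R']); print(n,-R.T@np.array(c['t']),R[2],c['fx'])
s=manip.read_state(); print(s['time'],s['tcp_pos'],s['tcp_rot'],s['force'],s['grip_width'])
E
```

```text
scene [1168.29392782  -59.60373549  785.73114931] [-0.66632539  0.00907478 -0.74560587] 536.0559674546681
top [ 353.56839352  -41.63545173 1057.68375137] [ 0.19012475  0.01002167 -0.98170879] 553.0601173981411
0.1 [ 229.114396   -471.99485735  255.80138429] [[ 8.99648382e-01  4.36615023e-01 -3.33082636e-04]
 [ 4.36615119e-01 -8.99647769e-01  1.06294492e-03]
 [ 1.64440670e-04 -1.10170559e-03 -9.99999380e-01]] [ 0.05728189  0.7170371  -0.67870312] 85.47283385958383
```

View pics/top0.png

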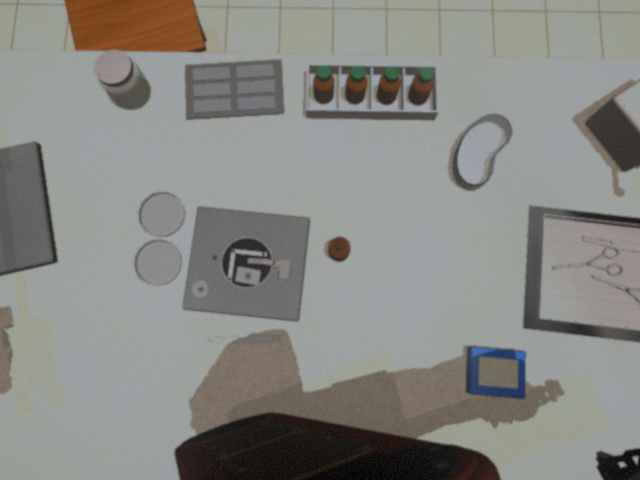

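View pics/scene0.png

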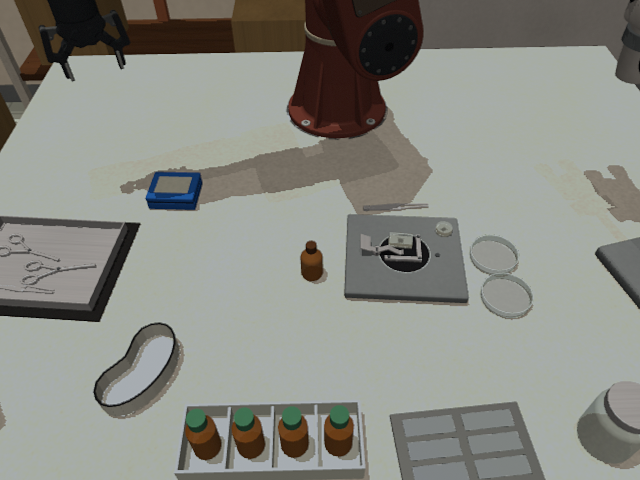

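The top view shows the stage with corners at about (197,207), (310,217), (300,320) and (183,308). The seat is near (245,262), the mount near (247,274), the thumb plate near (284,269), the round mount at (200,289) and the bottle at (340,248). I'll locate the stage, then plan a wrist-camera look.

```bash
python3 - <<'E'
from h import *
im,d,c=load('top')
P=cloud(d,c); 
# stage top: depth height 22 around seat
m=((abs(P[:,:,2]-22)<5)&(d>0)).astype(np.uint8); m[:190]=0;m[330:]=0;m[:,:170]=0;m[:,325:]=0
m=cv2.morphologyEx(m,cv2.MORPH_CLOSE,np.ones((15,15)))
m=cv2.morphologyEx(m,cv2.MORPH_OPEN,np.ones((5,5)))
k=max(cv2.findContours(m,0,2)[0],key=cv2.contourArea)
W=np.array([ray(c,u,v,22)[:2] for u,v in k[:,0]],np.float32)
print('depth rect',cv2.minAreaRect(W))
hsv=cv2.cvtColor(im,cv2.COLOR_RGB2HSV); g=im.astype(int)
for p in [(197,207),(310,217),(300,320),(183,308),(247,274),(284,269)]: print(p,ray(c,*p,22).round(),im[p[1],p[0]],P[p[1],p[0]].round())
# black plate
b=((g.max(2)<60)).astype(np.uint8); b[:225]=0;b[300:]=0;b[:,:210]=0;b[:,285:]=0
k=max(cv2.findContours(b,0,2)[0],key=cv2.contourArea)
(u,v),r=cv2.minEnclosingCircle(k); print('plate',u,v,r,ray(c,u,v,22),ray(c,u+r,v,22)-ray(c,u-r,v,22))
w=manip.get_calibration('wrist'); s=manip.read_state()
R=np.array(w['R']); o=-R.T@np.array(w['t']); T=np.array(s['tcp_rot'])
print('wrist cam in tool',T.T@(o-np.array(s['tcp_pos'])),'\n',T.T@R.T,w['fx'],manip.tcp_to_tips)
E
```

```text
depth rect ((509.65350341796875, 119.34313201904297), (248.15354919433594, 199.2891845703125), 85.1718521118164)
(197, 207) [614. 206.  22.] [133 138 135] [620. 212.  -2.]
(310, 217) [598. -12.  22.] [152 158 152] [604. -12.  -3.]
(300, 320) [402.   2.  22.] [155 159 157] [403.   3.   1.]
(183, 308) [420. 221.  22.] [121 122 125] [420. 221.  20.]
(247, 274) [486. 104.  22.] [92 88 91] [485. 103.  31.]
(284, 269) [497.  34.  22.] [133 125 122] [495.  33.  36.]
plate 246.0 261.5 23.585052490234375 [509.56504866 106.8502001   22.        ] [  1.62865697 -89.43829848   0.        ]
wrist cam in tool [  72.44312259    1.28247253 -117.38206192] 
 [[ 7.62986191e-04 -9.58397707e-01 -2.85435200e-01]
 [ 9.99999590e-01  5.92108318e-04  6.84956252e-04]
 [-4.87451945e-04 -2.85435606e-01  9.58397766e-01]] 342.1649635914967 25.0
```

```bash
python3 -m jog '[[[0,0,0],[0.045,-0.036,0],-0.4],[[0,0,0],[0.045,-0.036,0],-0.4],[[0,0,0],[0.045,-0.036,0],-0.4],[[0,0,0],[0.045,-0.036,0],-0.4],[[0,0,0],[0.045,-0.036,0],-0.4],[[0,0,0],[0.045,-0.036,0],-0.4],[[0,0,0],[0.045,-0.036,0],-0.4],[[0,0,0],[0.045,-0.036,0.0],-0.4],[[0,0,0],[0.045,-0.036,0.0],-0.4],[[0,0,0],[0,0,0],-0.4]]'; python3 -c "
from h import *
s=manip.read_state();print(s['tcp_pos'],s['tcp_rot'],s['grip_width'])"
```

```text
time: 1.35
tcp_pos: [457.9, 10.7, 254.3]
tcp_rot: [[0.901, 0.434, -0.0], [0.434, -0.901, 0.002], [0.001, -0.002, -1.0]]
force: [-0.2, -0.4, 0.5]
grip_width: 59.4
[457.85191829  10.65292369 254.26947974] [[ 9.00704648e-01  4.34431954e-01 -1.19138184e-04]
 [ 4.34431014e-01 -9.00702055e-01  2.34582098e-03]
 [ 9.11791585e-04 -2.16464918e-03 -9.99997241e-01]] 59.37364400975714
```

```bash
python3 -m jog '[[[0,0,0],[0.017,-0.014,0.033],-0.62],[[0,0,0],[0.017,-0.014,0.033],-0.62],[[0,0,0],[0.017,-0.014,0.033],-0.62],[[0,0,0],[0,0,0],-0.62],[[0,0,0],[0,0,0],-0.62]]'; python3 -c "
from h import *
s=manip.read_state();print(s['tcp_pos'])
im,d,c=grab('wrist');cv2.imwrite('pics/w1.png',im[:,:,::-1])"
```

```text
time: 1.98
tcp_pos: [485.4, 69.1, 153.2]
tcp_rot: [[0.901, 0.433, -0.001], [0.433, -0.901, 0.0], [-0.001, -0.0, -1.0]]
force: [0.1, 0.1, 0.7]
grip_width: 69.2
[485.43001151  69.11278967 153.2458628 ]
```

View pics/w1.png

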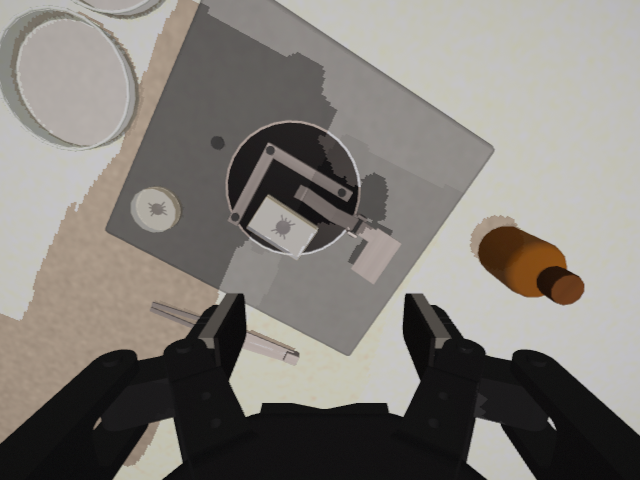

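The stop, mount (~(283,225)), thumb plate (~(375,256)) and toe strip (~(320,203)) are all clearly visible. Finger B is on the left at about (225,300) and finger A on the right at about (420,300). I'll zoom in for the corners.

```bash
python3 - <<'E'
from h import *
im,d,c=load('wrist')
cr=im[110:290,210:420]; cv2.imwrite('pics/w1c.png',cv2.resize(cr,None,fx=3.333,fy=3.333,interpolation=cv2.INTER_CUBIC)[:,:,::-1])
P=cloud(d,c)
for p in [(283,225),(375,256),(212,190),(320,205),(255,185)]: print(p,P[p[1],p[0]].round(1),im[p[1],p[0]])
for p in [(495,148),(348,355),(106,230)]: print('corner',p,ray(c,*p,22).round(1))
E
```

```text
(283, 225) [486.2 100.3  34.7] [125 119 119]
(375, 256) [494.8  31.5  37.9] [171 159 155]
(212, 190) [484.1 157.4  21.5] [98 95 92]
(320, 205) [510.2  82.7  32.4] [114 105 101]
(255, 185) [502.4 129.8  28. ] [143 133 128]
corner (495, 148) [598.1 -11.2  22. ]
corner (348, 355) [403.3   5.7  22. ]
corner (106, 230) [421.5 218.5  22. ]
```

View pics/w1c.png

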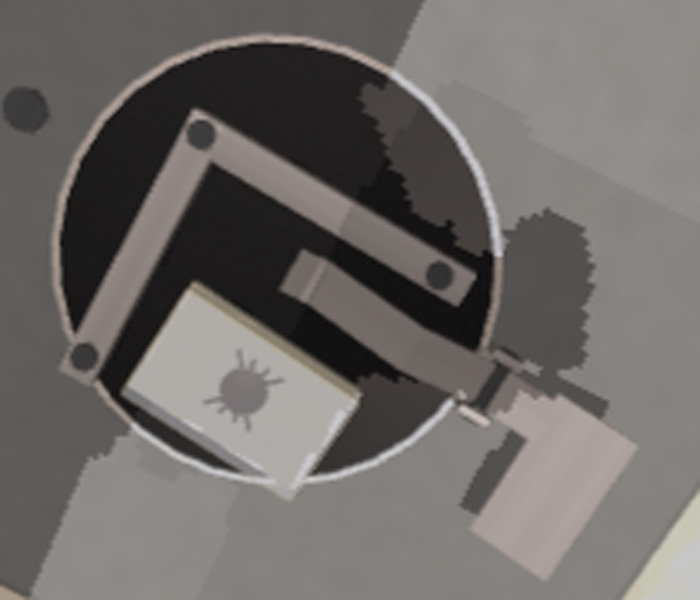

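```bash
python3 - <<'E'
from h import *
im,d,c=load('wrist')
q=lambda x,y,z: ray(c,210+x/3.3333,110+y/3.3333,z)
S=q(276.5,259,22); print('seat circ',S, 'diam', np.linalg.norm(q(500,259,22)-q(53,259,22)), np.linalg.norm(q(276,35,22)-q(276,483,22)))
# stop: inner corner bottom (212,163)? top inner faces z=29
a=q(212,165,29); b=q(462,306,29); e=q(95,385,29); print('stop',a,b,e, np.degrees(np.arctan2(*(b-a)[:2])), 'back len',np.linalg.norm(b-a),'leg yaw',np.degrees(np.arctan2((a-e)[1],(a-e)[0])))
yaw=np.radians(-4.3); R=np.array([[np.cos(yaw),-np.sin(yaw)],[np.sin(yaw),np.cos(yaw)]])
st=lambda p:(R.T@(p[:2]-S[:2])).round(1)
print('stop in stage',st(a),st(b),st(e))
for z,pts in ((34,[(195,290),(356,402),(292,497),(122,390)]),(22,[(195,282),(360,398)]),(34,[(195,282),(360,398)])): print('mount',z,[st(q(*p,z)) for p in pts])
print('tick',st(q(243,390,34)),st(q(243,390,22)))
print('thumb',[ (z,[st(q(*p,z)) for p in pts]) for z,pts in ((41,[(638,447),(547,580)]),(34,[(470,528),(545,400)]))])
print('thumb depth', [st(cloud(d,c)[256,375]),cloud(d,c)[256,375,2]])
print('toe',[st(q(*p,24)) for p in [(302,250),(282,287)]])
P=cloud(d,c); 
for p in [(235,345),(405,345),(240,300),(410,300)]: print(p,P[p[1],p[0]].round())
E
```

```text
seat circ [511.29016198 105.04405466  22.        ] diam 97.11557322573536 97.37297844119452
stop [524.2826397  124.80472624  29.        ] [520.48165154  65.06548516  29.        ] [470.26957795 129.29503506  29.        ] -176.35938779345886 back len 59.86004038825679 leg yaw -4.7522855595887945
stop in stage [11.5 20.7] [ 12.2 -39.2] [-42.7  21.1]
mount 34 [array([-12.2,  11.5]), array([-16.4, -29.5]), array([-42.2, -28. ]), array([-39.1,  15.1])]
mount 22 [array([-13.3,  13. ]), array([-18. , -31.2])]
mount 34 [array([-10.7,  12.3]), array([-15.2, -29.8])]
tick [-26.2  -7.3] [-29.5  -7.5]
thumb [(41, [array([  6.5, -85. ]), array([-28.8, -84.7])]), (34, [array([-28.8, -65.7]), array([  4.3, -64.4])])]
thumb depth [array([-10.9, -74.6]), np.float64(37.9198464518013)]
toe [array([ 4.8, -3.8]), array([-4.4, -3.9])]
(235, 345) [468.  97. 155.]
(405, 345) [422. -44.   0.]
(240, 300) [479. 103. 143.]
(410, 300) [510.  41. 144.]
```

```bash
python3 - <<'E'
from h import *
im,d,c=load('wrist'); P=cloud(d,c); s=manip.read_state()
T=np.array(s['tcp_rot']);p=np.array(s['tcp_pos'])
L=(P-p)@T
for nm,u0,u1 in (('B',190,260),('A',395,460)):
    l=L[285:360,u0:u1].reshape(-1,3); ok=(d[285:360,u0:u1].ravel()>0)&(P[285:360,u0:u1,2].ravel()>100); l=l[ok]
    print(nm,'z max pct',np.percentile(l[:,2],[50,90,99]).round(1))
    e=l[l[:,2]>np.percentile(l[:,2],90)]; print('  tip x',np.percentile(e[:,0],[2,50,98]).round(1),'y',np.percentile(e[:,1],[2,50,98]).round(1))
# rays of the visible tip corners, crossing tool plane z
R=np.array(c['R']);o=T.T@(-R.T@np.array(c['t'])-p)
for q in [(217,293),(245,293),(404,293),(432,293),(245,320),(404,320)]:
    dd=T.T@R.T@np.array([(q[0]-c['cx'])/c['fx'],(q[1]-c['cy'])/c['fy'],1])
    print(q,[(o+dd*(z-o[2])/dd[2]).round(1) for z in (12,16,20)])
E
```

```text
B z max pct [-7.3  9.7 16.3]
  tip x [-10.    4.3  11.1] y [-43.7 -33.1 -32.8]
A z max pct [-7.3  9.7 16.2]
  tip x [-10.    4.2  11.1] y [35.9 36.2 46.3]
(217, 293) [array([ 11.7, -42.8,  12. ]), array([  9.8, -44.2,  16. ]), array([  7.9, -45.6,  20. ])]
(245, 293) [array([ 11.7, -31.3,  12. ]), array([  9.8, -32.3,  16. ]), array([  8. , -33.3,  20. ])]
(404, 293) [array([11.8, 34.4, 12. ]), array([ 9.9, 35.4, 16. ]), array([ 8. , 36.4, 20. ])]
(432, 293) [array([11.8, 46. , 12. ]), array([ 9.9, 47.3, 16. ]), array([ 8. , 48.7, 20. ])]
(245, 320) [array([ -0.8, -32.1,  12. ]), array([ -3. , -33.1,  16. ]), array([ -5.3, -34.2,  20. ])]
(404, 320) [array([-0.7, 35.2, 12. ]), array([-3. , 36.3, 16. ]), array([-5.3, 37.3, 20. ])]
```

```bash
python3 -m jog '[[[-2,0,-2.9],[-0.015,-0.0055,0.03],-0.61],[[0,0,0],[0,0,0.03],-0.61],[[0,0,0],[0,0,0.02],-0.61],[[0,0,0],[0,0,0],-0.61],[[0,0,0],[0,0,0],-0.61]]'; cat >> h.py <<'E'
S=np.array([508.3,104.6]); yaw=np.radians(-4.3); RS=np.array([[np.cos(yaw),-np.sin(yaw)],[np.sin(yaw),np.cos(yaw)]])
st=lambda p:(RS.T@(np.array(p)[:2]-S)).round(1)
def fing():
    s=manip.read_state(); T=np.array(s['tcp_rot']);p=np.array(s['tcp_pos']);w=s['grip_width']
    print('t',round(s['time'],2),'tcp',p.round(1),'w',round(w,1),'yaw_stage',round(np.degrees(np.arctan2(T[1,0],T[0,0]))+4.3,1),'F',np.round(s['force'],1))
    for n,sg in (('A',1),('B',-1)):
        q=p+T@[0,sg*(w/2+6),16.3]; print(n,st(q),'z',q[2].round(1), 'lead',st(p+T@[11,sg*(w/2+6)+6,16.3]) if n=='B' else '')
E
python3 -c "
from h import *
fing()
im,d,c=grab('wrist');cv2.imwrite('pics/w2.png',im[:,:,::-1])"
```

```text
time: 2.65
tcp_pos: [474.0, 61.9, 78.0]
tcp_rot: [[0.88, 0.474, 0.026], [0.475, -0.879, -0.033], [0.007, 0.041, -0.999]]
force: [-0.4, 0.0, 0.3]
grip_width: 68.6
t 2.65 tcp [474.   61.9  78. ] w 68.6 yaw_stage 32.7 F [-0.4  0.   0.3]
A [ -8.8 -79.5] z 63.4 lead 
B [-52.3 -11.7] z 60.1 lead [-39.8 -10.8]
```

View pics/w2.png

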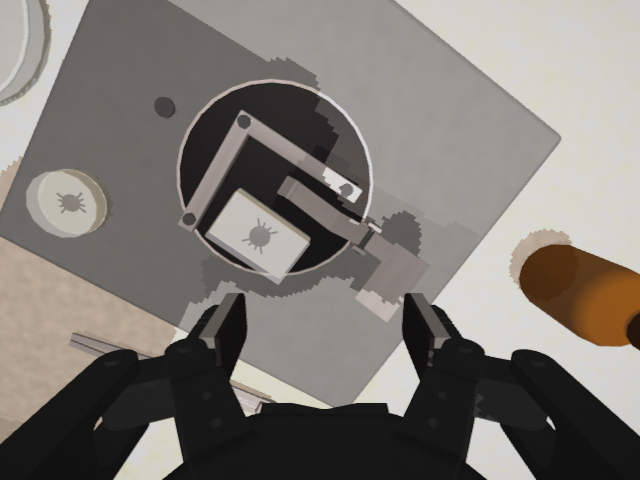

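```bash
python3 - <<'E'
from h import *
im,d,c=load('wrist'); s=manip.read_state(); T=np.array(s['tcp_rot'])
f=lambda u,v,z: st(ray(c,u,v,z)-1.5*T[:,1])
print('thumb',[f(*p) for p in [(429,265,42),(393,320,42),(357,292,34)]],'mid',f(393,279,38))
k=cv2.fitEllipse(np.array([[179,178],[372,180],[272,80],[272,275],[205,108],[345,115],[338,247],[206,246]],np.float32)); print('plate',k,f(*k[0],22))
print('mount top',[f(*p) for p in [(240,190,34),(309,240,34),(283,284,34),(206,234,34)]])
cr=im[80:330,150:450]; cv2.imwrite('pics/w2c.png',cv2.resize(cr,None,fx=2.4,fy=2.4,interpolation=cv2.INTER_CUBIC)[:,:,::-1])
E
```

```text
thumb [array([  9.3, -81.4]), array([-24. , -83.8]), array([-23.3, -62.5])] mid [ -6.7 -72.5]
plate ((273.8324279785156, 177.20306396484375), (191.82907104492188, 194.18161010742188), 162.49229431152344) [2.7 3.7]
mount top [array([-9.2, 13.6]), array([-12.8, -26.6]), array([-39.5, -27.8]), array([-36.5,  17.1])]
```

View pics/w2c.png

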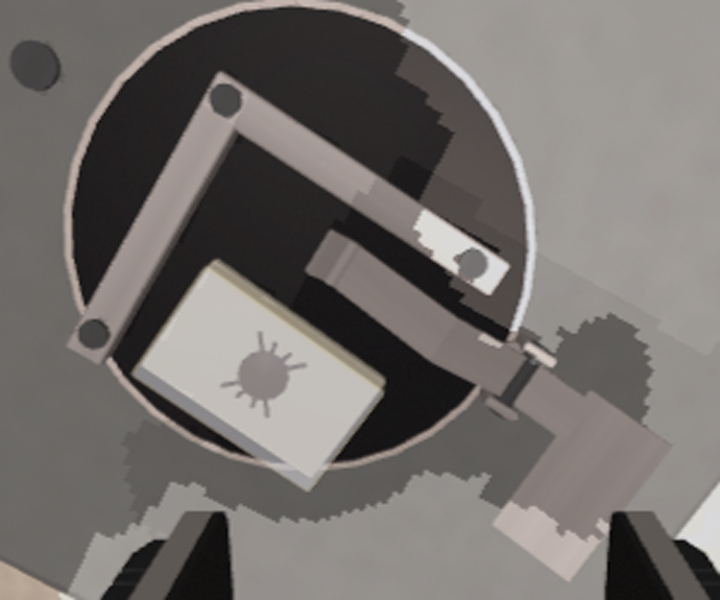

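```bash
sed -i 's/508.3,104.6/509.6,106.0/' h.py; python3 -m jog '[[[0,0,0],[0,-0.0088,0.0],-0.61],[[0,0,0],[0,0,0.01],-0.61],[[0,0,0],[0,0,0.008],-0.61],[[0,0,0],[0,0,0],-0.61]]'; python3 -c "
from h import *
fing()"
```

```text
time: 3.2
tcp_pos: [471.0, 69.7, 60.0]
tcp_rot: [[0.88, 0.475, 0.029], [0.476, -0.879, -0.033], [0.01, 0.043, -0.999]]
force: [0.0, -0.0, -0.0]
grip_width: 68.7
t 3.2 tcp [471.   69.7  60. ] w 68.7 yaw_stage 32.7 F [ 0. -0. -0.]
A [-13.5 -73.5] z 45.4 lead 
B [-57.   -5.6] z 42.0 lead [-44.5  -4.7]
```

```bash
python3 -m jog '[[[0,0,0],[0,0,0.003],-0.61],[[0,0,0],[0,0,0.003],-0.61],[[0,0,0],[0,0,0.003],-0.61],[[0,0,0],[0,0,0],-0.61]]'; python3 -m jog '[[[0,0,0],[0,0,0.003],-0.61],[[0,0,0],[0,0,0.002],-0.61],[[0,0,0],[0,0,0],-0.61]]'; python3 -c "
from h import *
fing()"
```

```text
time: 3.7
tcp_pos: [471.6, 68.9, 50.7]
tcp_rot: [[0.88, 0.474, 0.029], [0.475, -0.879, -0.034], [0.009, 0.044, -0.999]]
force: [-0.4, 0.3, 4.3]
grip_width: 68.9
time: 4.08
tcp_pos: [471.7, 68.2, 46.3]
tcp_rot: [[0.88, 0.474, 0.029], [0.475, -0.88, -0.035], [0.009, 0.045, -0.999]]
force: [-1.8, 0.4, 7.3]
grip_width: 68.5
t 4.08 tcp [471.7  68.2  46.3] w 68.5 yaw_stage 32.6 F [-1.8  0.4  7.3]
A [-12.8 -74.9] z 31.8 lead 
B [-56.1  -7.2] z 28.2 lead [-43.6  -6.3]
```

```bash
python3 -m jog '[[[0,0,0],[0,0,0.0015],-0.61],[[0,0,0],[0,0,0.001],-0.61],[[0,0,0],[0,0,0],-0.61]]'; python3 -c "
from h import *
fing()
im,d,c=grab('wrist');cv2.imwrite('pics/w3.png',im[:,:,::-1])
P=cloud(d,c);print('strip z?',[P[v,u].round() for u,v in ((300,190),(320,205),(290,200))])"
```

```text
time: 4.45
tcp_pos: [471.7, 68.1, 44.9]
tcp_rot: [[0.88, 0.474, 0.03], [0.475, -0.88, -0.035], [0.01, 0.045, -0.999]]
force: [-3.1, -0.9, 9.2]
grip_width: 68.7
t 4.45 tcp [471.7  68.1  44.9] w 68.7 yaw_stage 32.6 F [-3.1 -0.9  9.2]
A [-12.7 -75.1] z 30.5 lead 
B [-56.1  -7.2] z 26.8 lead [-43.6  -6.3]
strip z? [array([515., 100.,  21.]), array([516.,  92.,  43.]), array([509., 102.,  22.])]
```

View pics/w3.png

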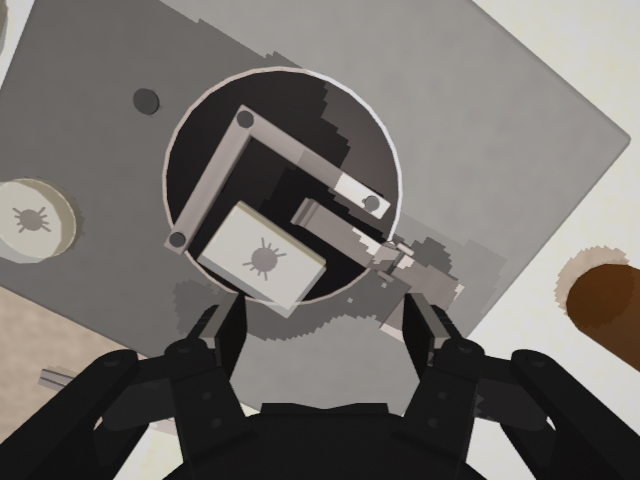

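```bash
cat > plan.py <<'E'
from h import *
import sys
# target: A stage xy, yaw stage -> per-row tool shift for n rows
def plan(ax,ay,yw,n):
    s=manip.read_state();T=np.array(s['tcp_rot']);p=np.array(s['tcp_pos']);r=s['grip_width']/2+6
    y0=np.degrees(np.arctan2(T[1,0],T[0,0])); y1=yw-4.3
    A=np.array([ax,ay]); 
    def tcp(a,y):
        t=np.radians(y); return S+RS@a-r*np.array([np.sin(t),-np.cos(t)])
    a0=RS.T@(p[:2]+r*np.array([np.sin(np.radians(y0)),-np.cos(np.radians(y0))])-S)
    for i in range(n):
        f0,f1=i/n,(i+1)/n; ya,yb=y0+(y1-y0)*f0,y0+(y1-y0)*f1
        d=tcp(a0+(A-a0)*f1,yb)-tcp(a0+(A-a0)*f0,ya); t=np.radians(ya)
        print('az',round(ya-yb,2),'shift mm',round(d@[np.cos(t),np.sin(t)],2),round(d@[np.sin(t),-np.cos(t)],2))
    P=tcp(A,y1); t=np.radians(y1); B=P+11*np.array([np.cos(t),np.sin(t)])-(r-6)*np.array([np.sin(t),-np.cos(t)]); print('lead at end',st(B),'end tcp',P.round(1))
plan(*map(float,sys.argv[1:4]),int(sys.argv[4]))
E
python3 plan.py -9 -75 24 5;python3 plan.py -5 -75 16 10|tail -1
```

```text
az 1.73 shift mm 1.87 0.53
az 1.73 shift mm 1.88 0.51
az 1.73 shift mm 1.9 0.49
az 1.73 shift mm 1.91 0.47
az 1.73 shift mm 1.93 0.45
lead at end [-29.4  -2.1] end tcp [481.4  70. ]
lead at end [-15.1   0. ] end tcp [490.8  71.2]
```

```bash
python3 -m jog '[[[0,0,1.7],[0.0019,0.0003,0.0004],-0.61],[[0,0,1.7],[0.0019,0.0003,0.0004],-0.61],[[0,0,1.7],[0.0019,0.0003,0.0004],-0.61],[[0,0,1.7],[0.0019,0.0003,0.0004],-0.61]]'; python3 -c "
from h import *
fing()"; python3 plan.py -8 -75 23 4
```

```text
time: 5.0
tcp_pos: [477.5, 70.3, 44.9]
tcp_rot: [[0.931, 0.363, 0.028], [0.364, -0.931, -0.036], [0.013, 0.044, -0.999]]
force: [-4.0, -0.8, 10.4]
grip_width: 68.4
t 5.0 tcp [477.5  70.3  44.9] w 68.4 yaw_stage 25.6 F [-4.  -0.8 10.4]
A [-11.4 -74.8] z 30.3 lead 
B [-46.1  -2.4] z 26.8 lead [-33.6  -3. ]
az 0.66 shift mm 1.26 0.58
az 0.66 shift mm 1.27 0.57
az 0.66 shift mm 1.28 0.57
az 0.66 shift mm 1.28 0.56
lead at end [-26.9  -2.2] end tcp [483.1  69.9]
```

```bash
python3 -m jog '[[[0,0,1],[0.0022,0.0005,0.0003],-0.61],[[0,0,1],[0.0022,0.0005,0.0003],-0.61],[[0,0,1],[0.0022,0.0005,0.0003],-0.61]]'; python3 -c "
from h import *
fing()
im,d,c=grab('wrist');cv2.imwrite('pics/w4.png',im[:,:,::-1])"; python3 plan.py -5 -75 17 4
```

```text
time: 5.38
tcp_pos: [481.4, 71.0, 44.7]
tcp_rot: [[0.95, 0.312, 0.023], [0.312, -0.949, -0.037], [0.01, 0.042, -0.999]]
force: [-6.5, -0.5, 11.6]
grip_width: 68.8
t 5.38 tcp [481.4  71.   44.7] w 68.8 yaw_stage 22.5 F [-6.5 -0.5 11.6]
A [ -9.7 -74.8] z 30.1 lead 
B [-40.5  -0.3] z 26.7 lead [-28.1  -1.6]
az 1.36 shift mm 2.01 0.66
az 1.36 shift mm 2.03 0.64
az 1.36 shift mm 2.04 0.61
az 1.36 shift mm 2.06 0.59
lead at end [-16.3  -0.5] end tcp [490.1  70.9]
```

View pics/w4.png

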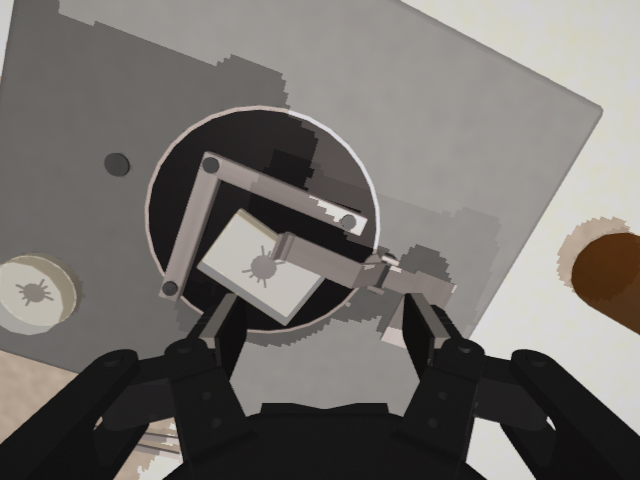

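```bash
python3 - <<'E'
from h import *
im,d,c=load('wrist'); s=manip.read_state(); T=np.array(s['tcp_rot'])
f=lambda u,v,z: st(ray(c,u,v,z)-1.5*T[:,1])
print('mount top',[f(*p,34) for p in [(240,212),(322,272),(288,324),(199,264)]],'spider',f(263,267,34))
print('stop inner',f(221,178,29),f(360,236,29), f(178,297,29),'plate',f(262.5,218.5,22))
E
```

```text
mount top [array([5.4, 9.9]), array([ -5.6, -28.2]), array([-32.3, -23.8]), array([-20.3,  18. ])] spider [-12.3  -5.6]
stop inner [13.9 21.3] [ 12.8 -37.6] [-39.8  22.7] plate [3.2 1.8]
```

```bash
python3 -m jog '[[[0,0,-2],[-0.0015,-0.0002,0.0002],-0.61],[[0,0,-2],[-0.0015,-0.0002,0.0002],-0.61],[[0,0,-2],[-0.0015,-0.0002,0.0002],-0.61],[[0,0,-2],[-0.0015,-0.0002,0.0002],-0.61]]'; python3 -c "
from h import *
fing()"; python3 -m jog '[[[0,0,0],[0,0.001,-0.0002],-0.57],[[0,0,0],[0,0.001,-0.0002],-0.53],[[0,0,0],[0,0.001,-0.0002],-0.53]]';python3 -c "
from h import *
fing()"
```

```text
time: 5.92
tcp_pos: [477.3, 69.4, 46.0]
tcp_rot: [[0.896, 0.443, 0.027], [0.444, -0.895, -0.038], [0.008, 0.046, -0.999]]
force: [-1.3, -0.5, 7.8]
grip_width: 68.9
t 5.92 tcp [477.3  69.4  46. ] w 68.9 yaw_stage 30.7 F [-1.3 -0.5  7.8]
A [ -8.3 -74.3] z 31.6 lead 
B [-49.5  -4.8] z 27.9 lead [-37.   -4.3]
time: 6.3
tcp_pos: [478.2, 67.8, 47.7]
tcp_rot: [[0.895, 0.444, 0.027], [0.445, -0.895, -0.035], [0.009, 0.044, -0.999]]
force: [-2.3, 3.6, 6.2]
grip_width: 65.4
t 6.3 tcp [478.2  67.8  47.7] w 65.4 yaw_stage 30.7 F [-2.3  3.6  6.2]
A [ -8.2 -74.3] z 33.1 lead 
B [-47.7  -7.8] z 29.8 lead [-35.1  -7.3]
```

```bash
python3 -m jog '[[[0,0,0],[0,0.0014,0.001],-0.47],[[0,0,0],[0,0.0014,0.0006],-0.41],[[0,0,0],[0,0.0014,0.0006],-0.35],[[0,0,0],[0,0.0014,0.0006],-0.29],[[0,0,0],[0,0.0005,0.0006],-0.29]]';python3 -c "
from h import *
fing()"
```

```text
time: 6.92
tcp_pos: [480.5, 63.3, 47.5]
tcp_rot: [[0.895, 0.445, 0.028], [0.446, -0.895, -0.032], [0.01, 0.041, -0.999]]
force: [-5.5, 2.9, 14.4]
grip_width: 55.1
t 6.92 tcp [480.5  63.3  47.5] w 55.1 yaw_stage 30.8 F [-5.5  2.9 14.4]
A [ -8.1 -74. ] z 32.6 lead 
B [-42.4 -16.4] z 29.8 lead [-29.9 -15.9]
```

```bash
python3 plan.py -6 -74 22 4
```

```text
az 2.19 shift mm 1.79 0.45
az 2.19 shift mm 1.8 0.43
az 2.19 shift mm 1.82 0.41
az 2.19 shift mm 1.83 0.39
lead at end [-18.7 -13.2] end tcp [487.9  64.6]
```

```bash
python3 -m jog '[[[0,0,2.2],[0.0019,0.0002,0.0001],-0.29],[[0,0,2.2],[0.0019,0.0002,0.0003],-0.29],[[0,0,2.2],[0.0019,0.0002,0.0003],-0.29]]';python3 -c "
from h import *
fing()
im,d,c=grab('wrist');cv2.imwrite('pics/w5.png',im[100:400,100:500,::-1])"
```

```text
time: 7.3
tcp_pos: [484.9, 65.2, 48.4]
tcp_rot: [[0.941, 0.336, 0.027], [0.337, -0.941, -0.033], [0.014, 0.04, -0.999]]
force: [-4.9, -0.8, 10.9]
grip_width: 54.9
t 7.3 tcp [484.9  65.2  48.4] w 54.9 yaw_stage 24.0 F [-4.9 -0.8 10.9]
A [ -7.5 -73.6] z 33.5 lead 
B [-34.6 -12.5] z 30.8 lead [-22.2 -13.5]
```

View pics/w5.png

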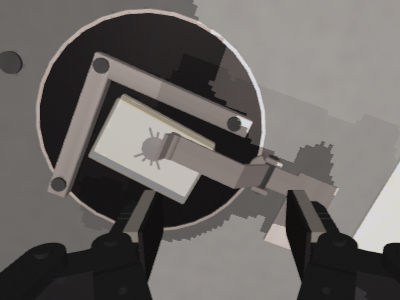

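```bash
python3 - <<'E'
from h import *
im,d,c=load('wrist'); s=manip.read_state(); T=np.array(s['tcp_rot'])
f=lambda u,v,z: st(ray(c,u+100,v+100,z)-1.5*T[:,1])
print('mount top',[f(*p,34) for p in [(121,99),(212,146),(184,203),(90,156)]],'spider',f(152,149,34))
print('stop inner',f(110,78,29),f(246,133,29), f(68,188,29))
cr=im[160:320,170:370]; cv2.imwrite('pics/w5c.png',cv2.resize(cr,None,fx=3.5,fy=3.5,interpolation=cv2.INTER_CUBIC)[:,:,::-1])
E
```

```text
mount top [array([ 8.9, 14. ]), array([  5.4, -25.6]), array([-22.3, -24.8]), array([-17.8,  17.7])] spider [-5.3 -4. ]
stop inner [13.8 21.6] [ 14.9 -37. ] [-37.4  22.7]
```

View pics/w5c.png

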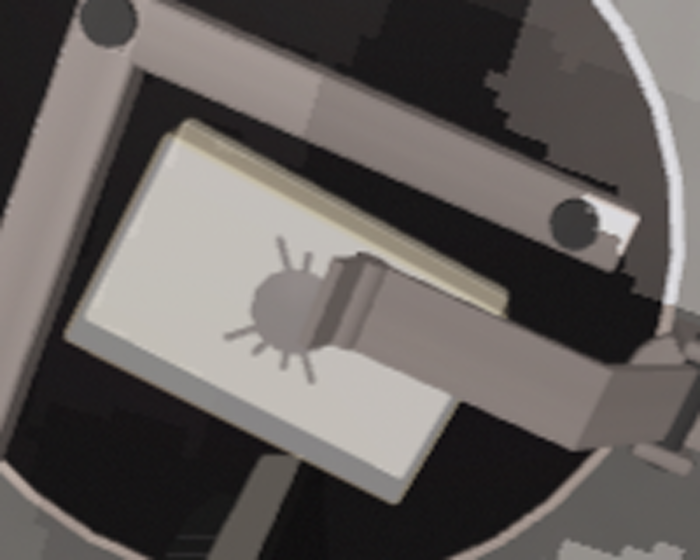

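```bash
python3 -m jog '[[[0,0,1.6],[0.0017,-0.0009,0.0009],-0.35],[[0,0,1.6],[0.0017,-0.0009,0.0009],-0.41],[[0,0,1.2],[0.0015,-0.0006,0.0008],-0.43]]';python3 -c "
from h import *
fing()
im,d,c=grab('wrist');cr=im[160:320,150:350]; cv2.imwrite('pics/w6.png',cv2.resize(cr,None,fx=3.5,fy=3.5,interpolation=cv2.INTER_CUBIC)[:,:,::-1])"
```

```text
time: 7.72
tcp_pos: [487.9, 68.5, 47.0]
tcp_rot: [[0.966, 0.258, 0.025], [0.259, -0.965, -0.035], [0.016, 0.04, -0.999]]
force: [-5.1, -2.4, 11.2]
grip_width: 60.9
t 7.72 tcp [487.9  68.5  47. ] w 60.9 yaw_stage 19.3 F [-5.1 -2.4 11.2]
A [ -6.4 -73.9] z 32.2 lead 
B [-30.4  -5.2] z 29.3 lead [-18.1  -7.2]
```

View pics/w6.png

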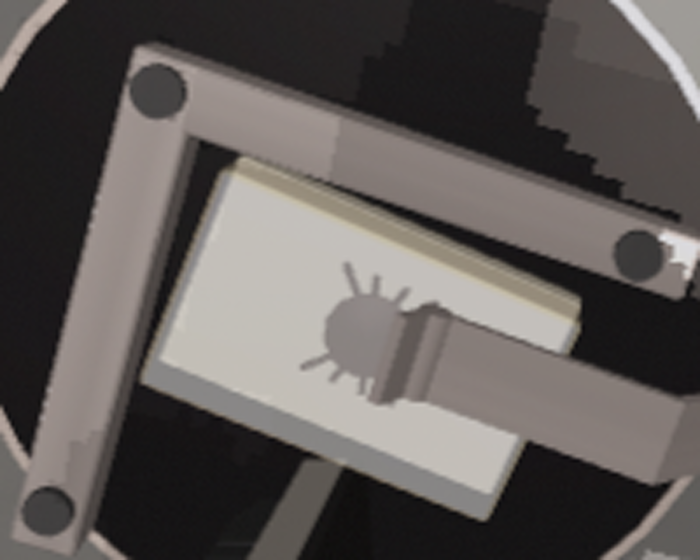

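```bash
python3 -m jog '[[[0,0,1.2],[0.0014,0.0002,0.0004],-0.43],[[0,0,1.2],[0.0014,0.0002,0.0004],-0.43]]';python3 -c "
from h import *
fing()"; python3 -m jog '[[[0,0,0.8],[0.0013,0.0001,0.0004],-0.43]]';python3 -c "
from h import *
fing()
im,d,c=grab('wrist'); cv2.imwrite('pics/w7.png',im[:,:,::-1])
s=manip.read_state(); T=np.array(s['tcp_rot'])
P=cloud(d,c)-1.5*T[:,1]; Q=np.stack([(P[:,:,0]-S[0]),(P[:,:,1]-S[1])],-1)@RS
m=(abs(P[:,:,2]-34.3)<2.5)&(im.min(2)>95)&(abs(Q[:,:,0])<40)&(abs(Q[:,:,1])<35)
m=cv2.morphologyEx(m.astype(np.uint8),cv2.MORPH_OPEN,np.ones((3,3)))
k=max(cv2.findContours(m,0,2)[0],key=cv2.contourArea)
W=np.array([st(ray(c,u,v,34)-1.5*T[:,1]) for u,v in k[:,0]],np.float32); print(cv2.minAreaRect(W), W.min(0),W.max(0))
"
```

```text
time: 8.02
tcp_pos: [489.8, 68.8, 47.0]
tcp_rot: [[0.976, 0.216, 0.024], [0.216, -0.976, -0.035], [0.016, 0.039, -0.999]]
force: [-6.2, -1.0, 11.1]
grip_width: 61.2
t 8.03 tcp [489.8  68.8  47. ] w 61.2 yaw_stage 16.8 F [-6.2 -1.  11.1]
A [ -5.9 -74.2] z 32.2 lead 
B [-27.   -4.1] z 29.3 lead [-14.8  -6.7]
time: 8.15
tcp_pos: [490.0, 68.9, 47.0]
tcp_rot: [[0.979, 0.202, 0.022], [0.203, -0.979, -0.035], [0.015, 0.039, -0.999]]
force: [-7.8, -1.3, 13.5]
grip_width: 60.8
t 8.15 tcp [490.   68.9  47. ] w 60.8 yaw_stage 16.0 F [-7.8 -1.3 13.5]
A [ -6.3 -74. ] z 32.1 lead 
B [-26.3  -4. ] z 29.2 lead [-14.1  -6.8]
((-0.3499021530151367, -2.589996337890625), (43.226844787597656, 28.316585540771484), 89.42705535888672) [-14.5 -24.3] [13.8 19.1]
```

```bash
cat > gap.py <<'E'
from h import *
def gap(im,d,c):
    s=manip.read_state(); T=np.array(s['tcp_rot']); P=cloud(d,c)-1.5*T[:,1]; Q=np.stack([(P[:,:,0]-S[0]),(P[:,:,1]-S[1])],-1)@RS
    def rect(m,z):
        m=cv2.morphologyEx(m.astype(np.uint8),cv2.MORPH_OPEN,np.ones((3,3)))
        k=max(cv2.findContours(m,0,cv2.CHAIN_APPROX_NONE)[0],key=cv2.contourArea)
        return np.array([RS.T@((ray(c,u,v,z)-1.5*T[:,1])[:2]-S) for u,v in k[:,0]],np.float32)
    W=rect((abs(P[:,:,2]-34.3)<2.5)&(im.min(2)>95)&(abs(Q[:,:,0])<40)&(abs(Q[:,:,1])<35),34)
    br=im.min(2)
    L=rect((abs(P[:,:,2]-29)<2.5)&(br>60)&(Q[:,:,1]>13)&(Q[:,:,1]<40)&(Q[:,:,0]>-50)&(Q[:,:,0]<30),29)
    print('mount',cv2.minAreaRect(W),W.min(0),W.max(0)); 
    l=L[(L[:,0]<8)&(L[:,0]>-38)]
    for x in range(-36,8,6):
        a=l[abs(l[:,0]-x)<3]; b=W[abs(W[:,0]-x)<3]
        print(x,'leg y',a[:,1].min().round(1) if len(a) else None,a[:,1].max().round(1) if len(a) else None,'mount ymax',b[:,1].max().round(1) if len(b) else None)
    for y in range(-20,20,8):
        b=W[abs(W[:,1]-y)<3]; print(y,'mount x',b[:,0].min().round(1),b[:,0].max().round(1))
if __name__=='__main__': gap(*load('wrist'))
E
python3 gap.py
```

```text
mount ((-0.3363609313964844, -2.575113296508789), (43.19296646118164, 28.29151725769043), 89.40852355957031) [-14.489522 -24.271057] [13.829181 19.116522]
-36 leg y 22.1 30.3 mount ymax None
-30 leg y 22.2 30.4 mount ymax None
-24 leg y 22.0 30.3 mount ymax None
-18 leg y 21.8 30.3 mount ymax None
-12 leg y 21.9 30.2 mount ymax 19.1
-6 leg y 21.9 30.2 mount ymax 19.0
0 leg y 21.7 30.1 mount ymax 19.0
6 leg y 21.7 30.0 mount ymax 18.9
-20 mount x -14.5 13.5
-12 mount x -14.4 13.5
-4 mount x -14.5 13.8
4 mount x -14.2 13.6
12 mount x -14.0 13.7
```

```bash
python3 -m jog '[[[0,0,0.4],[0.001,-0.0012,0.0007],-0.47],[[0,0,0.4],[0.001,-0.0012,0.0007],-0.51],[[0,0,0.4],[0.0008,-0.0006,0.0005],-0.53]]';python3 -c "
from h import *
from gap import gap
fing()
gap(*grab('wrist'))"
```

```text
time: 8.57
tcp_pos: [490.1, 70.8, 46.1]
tcp_rot: [[0.983, 0.181, 0.019], [0.182, -0.982, -0.04], [0.011, 0.043, -0.999]]
force: [-5.3, -3.5, 12.8]
grip_width: 65.4
t 8.57 tcp [490.1  70.8  46.1] w 65.4 yaw_stage 14.8 F [-5.3 -3.5 12.8]
A [ -6.6 -74.6] z 31.4 lead 
B [-26.3   0.3] z 28.1 lead [-14.2  -2.7]
mount ((-0.3084583282470703, 0.4742145538330078), (43.26106262207031, 28.310041427612305), 89.18462371826172) [-14.4568815 -21.303974 ] [14.114195 22.207401]
-36 leg y 22.3 30.4 mount ymax None
-30 leg y 22.2 30.4 mount ymax None
-24 leg y 22.1 30.4 mount ymax None
-18 leg y 22.0 30.3 mount ymax None
-12 leg y 23.6 30.2 mount ymax 22.2
-6 leg y 23.5 30.2 mount ymax 22.2
0 leg y 23.4 30.1 mount ymax 22.1
6 leg y 23.4 30.1 mount ymax 22.0
-20 mount x -14.4 13.4
-12 mount x -14.4 13.5
-4 mount x -14.2 13.8
4 mount x -14.5 13.9
12 mount x -14.0 13.9
```

```bash
python3 -m jog '[[[0,0,-1],[-0.0025,-0.0007,0.0003],-0.53],[[0,0,-1],[-0.0025,-0.0007,0.0005],-0.53],[[0,0,-1],[-0.002,-0.0005,0.0005],-0.53]]';python3 -c "
from h import *
from gap import gap
fing()
gap(*grab('wrist'))"
```

```text
time: 9.0
tcp_pos: [488.1, 70.7, 47.5]
tcp_rot: [[0.972, 0.233, 0.029], [0.234, -0.971, -0.042], [0.019, 0.047, -0.999]]
force: [1.4, -0.8, 6.7]
grip_width: 65.3
t 9.0 tcp [488.1  70.7  47.5] w 65.3 yaw_stage 17.9 F [ 1.4 -0.8  6.7]
A [ -6.5 -74.2] z 33.0 lead 
B [-30.1  -0.7] z 29.4 lead [-17.8  -3. ]
mount ((-0.3833179473876953, 0.4944343566894531), (43.222808837890625, 28.034988403320312), 89.5876235961914) [-14.508457 -21.20318 ] [13.758182 22.176622]
-36 leg y 22.2 30.4 mount ymax None
-30 leg y 22.1 30.4 mount ymax None
-24 leg y 22.0 30.3 mount ymax None
-18 leg y 22.2 30.3 mount ymax None
-12 leg y 23.4 30.2 mount ymax 22.2
-6 leg y 23.3 30.2 mount ymax 22.1
0 leg y 23.3 30.1 mount ymax 22.1
6 leg y 23.3 30.1 mount ymax 22.0
-20 mount x -14.5 13.3
-12 mount x -14.5 13.6
-4 mount x -14.3 13.6
4 mount x -14.3 13.6
12 mount x -14.3 13.6
```

```bash
python3 -m jog '[[[0,0,0],[0,0,-0.002],-0.53],[[0,0,0],[0,0,-0.002],-0.53],[[0,0,0],[0,0,-0.003],-0.53],[[0,0,0],[0,0,-0.004],-0.53],[[0,0,0],[0,0,-0.01],-0.53],[[0,0,0],[0,0,-0.025],-0.53],[[0,0,0],[0,0,-0.03],-0.53],[[0,0,0],[0,0,0],-0.53]]';python3 -c "
from h import *
from gap import gap
fing()
im,d,c=grab('wrist');gap(im,d,c); cv2.imwrite('pics/w8.png',cv2.resize(im[80:330,150:450],None,fx=2.4,fy=2.4)[:,:,::-1])"
```

```text
time: 10.05
tcp_pos: [485.7, 74.5, 127.5]
tcp_rot: [[0.972, 0.235, 0.03], [0.236, -0.971, -0.04], [0.019, 0.046, -0.999]]
force: [1.2, 0.0, -0.6]
grip_width: 65.2
t 10.05 tcp [485.7  74.5 127.5] w 65.2 yaw_stage 17.9 F [ 1.2  0.  -0.6]
A [ -9.1 -70.6] z 113.0 lead 
B [-32.8   2.8] z 109.4 lead [-20.5   0.5]
mount ((-0.5067024230957031, 0.4636707305908203), (43.30320739746094, 27.836837768554688), 89.67598724365234) [-14.487501 -21.183084] [13.399692 22.149664]
-36 leg y 22.6 30.4 mount ymax None
-30 leg y 22.5 30.4 mount ymax None
-24 leg y 22.5 30.3 mount ymax None
-18 leg y 22.4 30.3 mount ymax None
-12 leg y 22.9 30.2 mount ymax 22.1
-6 leg y 22.9 30.2 mount ymax 22.1
0 leg y 22.8 30.1 mount ymax 22.1
6 leg y 22.7 30.1 mount ymax 22.0
-20 mount x -14.4 12.9
-12 mount x -14.5 13.2
-4 mount x -14.5 13.4
4 mount x -14.4 13.3
12 mount x -14.3 13.3
```

View pics/w8.png

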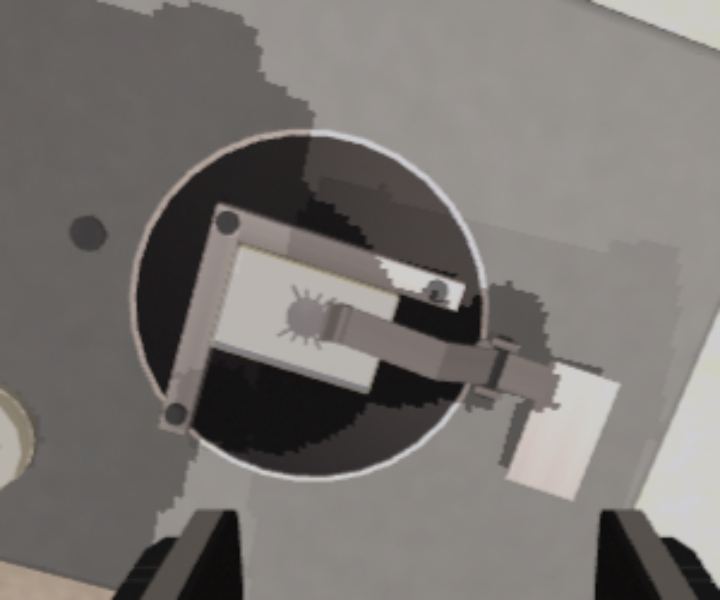

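The mount (~(305,318)) sits flush in the corner of the L-stop with the toe resting on it at about (338,325). The thumb plate is up and both fingers are clear, so I'm handing in.

```bash
python3 -c "
from plant import manip
print(manip.finish_job())"
```

```text
the job is handed in; nothing more can be done
None
```

The mount is loaded: it lies flat against the back bar and along the side leg, and the clip's toe rests on it. I handed the job in at about 10 s on the robot's clock, with both fingers clear and a wrist force of about 1 N.

- **Sequence:** One fingertip pressed the thumb plate down with about 6–14 N. The other pushed the mount in under the raised toe, then slid it against the side leg. I backed that finger off before letting the thumb plate up.
- **Corrected on the way:** The first push turned the mount about 16° askew because the contact point was off-centre. With the plate still held down, I pulled the finger back, narrowed the jaws to move the contact point, and pushed it straight. It still had a gap of about 2 mm to the side leg, so I dragged it in sideways.
- **Final position:** The last wrist image puts the mount about 0.5 mm from home in both directions and square to within about 1°. The top-face size I measured was 43 x 28 mm against the 44 x 28 mm given.
- **Disagreement in the measurements:** The cameras disagreed by 2–3 mm on where the seat is. I relied on the mount's position relative to the stop, measured in the same image.
- **Not checked:** I did not re-measure the other bench objects afterwards. No finger was planned or seen near them.

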